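# Draw the sample tray out of the drying cabinet with the tray hook

## Task

The samples in the drying cabinet are done and the tray is hot: take the tray hook off its rest, put its bent tip down through the finger hole in the tray's tongue and draw the tray gently out until it comes up firmly against its stop, keeping a steady, moderate pull there for a moment to be sure of it, without heaving. Then unhook, leave the tray out with both weighing bottles standing in it, and lay the hook back in its rest the way it lay. Touch the hot cabinet and tray with nothing but the hook, and leave the scale, cup and reagent bottle where they are.

Things in the scene. Friction and masses are not known exactly. Their poses are not given: they have to be found in the camera images.
- hook: Tray hook: plain wooden handle bar 110 long (x) x 18 wide (y) x 22 high (z); origin at its centre. A steel rod 9 in diameter leaves its front end at mid-height (z = 0), is cranked up between x = 78 and 98 to z = +22, runs level to x = 135 and bends straight down to the tip, so that the tip pulls in line with the handle. 140 g, centre of mass about 20 mm ahead (+x) of the origin. It lies level in its rest
- hook_tip (a point): centre of the round end of the hook's down-bent tip: 135 mm ahead (+x) of the hook's origin and 8 mm below it; the tip is 9 mm in diameter and its lowest point is 4.5 mm below this point; the level rod stands 30 mm (underside) above that lowest point
- rest: Aluminium bench rest, screwed down. Origin: under it, on the bench, below the handle's centre; x as the hook's. Base plate 8 thick, 75 wide, x -68 to +92. Two upright forks 8 thick: at x = -42 one for the handle (slot 24 wide, floor 64 above the bench, prongs to 80), at x = +67 one for the rod (slot 18 wide, floor 70.5, prongs to 87). Between the forks the handle can be gripped from above
- rest_home (a point): where the hook's origin lies when the hook is home in the rest: 75 mm above the bench, the hook's x along this point's x (the rest's x), its z up
- tray: Stainless tray 300 long (x) x 220 wide (y) x 22 high, 0.2 to 0.4 kg, loose in the cabinet's level channel runners (1.5 mm side play; it cannot tip or lift out). Origin: centre of its underside, 100 mm above the bench; -x points out of the cabinet. It slides with 1 to 5 N. Its stop, a rigid strip hidden under it, is set differently each time: 80 to 115 mm out from home, readable from no pose
- finger_hole (a point): centre of the hole, on the tongue's top face, 103 mm above the bench; axes as the tray's. The tongue is a level plate 3 thick, 70 wide, standing out 52 from the tray's front; the hole, 24 in diameter, goes right through, space below free. Good engagement: the tip's lowest point 10 to 20 mm below the top face. At the stop the tray halts dead: 10 to 18 N is a firm pull, over 25 N bends the stop
- cabinet: Drying cabinet (fixed), 360 deep (x) x 340 wide (y) x 215 high, its glazed flap door lying open on top (to 240 high). Origin: centre under it; the open front is at x = -180, the tray comes out to -x along the line y = -29. With the tray fully home its origin is at x = -30, its front flush with the cabinet's front and only the tongue standing out; it starts 0 to 6 mm out of home
- weigh0: Lidded glass weighing bottle, 40 in diameter, 55 tall, 45 g, standing in the front part of the tray. Origin: centre of its underside, z up
- weigh1: Lidded glass weighing bottle, 40 in diameter, 55 tall, 45 g, standing in the front part of the tray. Origin: centre of its underside, z up
- scale: Pocket scale lying on the bench, 130 x 95 x 21 high. Origin: centre of its underside
- cup: Small clear plastic sample cup, 48 in diameter, 35 tall. Origin: centre of its underside
- reagent: White plastic reagent bottle, 60 in diameter, 140 tall. Origin: centre of its underside

How it is judged:
On the way, in this order (a step that is already met when the one before it is completed fails the run):
1. the hook's tip is down through the finger hole (horizontal distance between hook_tip and finger_hole below 0.014 m and z of hook_tip in the frame of finger_hole below -0.002 m), for 0.1 s.
2. the tray is out at its stop: at least 75 mm out of home and standing still while the hook, still in the hole, pulls on it steadily with 8 to 25 N for 0.3 s (all of step 1 and x of tray in the frame of cabinet below -0.105 m and contact force between hook and tray above 8 N and linear speed of tray below 0.004 m/s), for 0.3 s.
At the end, for the whole second after the job is handed in: the tray stands still at least 75 mm out of home, both weighing bottles stand upright on its floor, and the hook lies at rest in its two forks the way it lay (its origin within 12 mm along, 6 mm across and 4 mm in height of its home place, upright within 0.12 rad, tip the same way) (x of tray in the frame of cabinet below -0.105 m and linear speed of each of tray, hook below 0.01 m/s and x of hook in the frame of rest between -0.012 and 0.012 m and y of hook in the frame of rest between -0.006 and 0.006 m and z of hook in the frame of rest between 0.071 and 0.079 m and x of hook_tip in the frame of rest above 0.1 m and angle between hook's own z axis and vertical below 0.12 rad and angle between each of weigh0, weigh1's own z axis and vertical below 0.15 rad and z of weigh0 in the frame of tray between -0.005 and 0.01 m and z of weigh1 in the frame of tray between -0.005 and 0.01 m); the robot touches nothing.
It fails at once if the hook bears on the tray with more than 25 N (contact force between hook and tray above 25 N).
It fails at once if the gripper or arm touches the hot tray or cabinet (contact force between any of the fingers, the arm and tray above 0.5 N or contact force between any of the fingers, the arm and cabinet above 0.5 N).
It fails at once if a weighing bottle is tipped by more than 0.4 rad (angle between any of weigh0, weigh1's own z axis and vertical above 0.4 rad).
It fails at once if the scale, the cup or the reagent bottle is moved by more than 30 mm (distance of any of scale, cup, reagent from where it was at the start of the episode above 0.03 m).
It also fails if it takes over 62 s, if anything falls off the work surface, if the arm or the gripper's body presses on something with over 40 N, if the wrist force passes 120 N, or if a joint passes its speed limit or range.

## Robot

A 6-joint arm with a two-finger parallel gripper is mounted at the origin on the work surface. World frame = base frame: x ahead of the robot, y to its left, z up, the work surface at z = 0. Lengths are in m, angles in rad, forces in N, time in s.
With the tool pointing down it reaches from about 0.35 to 0.975 m from the base axis. Payload 17.4 kg.
Tool frame: the origin (TCP) lies on the centre line of the jaws, within the pads' length; the fingertips stand 11 mm ahead of it and the grasp point (between the pads) lies 8 mm behind it; z points along the fingers, y is the line along which they close (so a half turn about z gives the same grasp; the last joint's range is limited). The gripper opens to 85 mm and grips with 20 to 120 N. Pads are 22 mm wide; open, the fingers measure 114 mm over their backs; the gripper's body (76 mm by 85 mm) begins 54 mm behind the grasp point. The pads swing forward as they close: fully open they stand 13 mm farther back than shut.
Start: joints at [1.2, 0.116, 1.442, -0, 1.584, -0.038], TCP at [0.221, 0.638, 0.242] pointing down, gripper open.
Joint ranges: [-2.83, 2.83], [-0.83, 2.19], [0.07, 2.5], [-1.14, 4.28], [0.01, 3], [-2.97, 2.97]. Speed limits (rad/s): [1.89, 1.89, 2.22, 3.14, 3.14, 3.14].

## Interface

Orientations are given as a 3x3 rotation matrix whose columns are the frame's x, y, z axes.
In Python, from plant import read_state, cams, bot gives the robot as it stands. The module is installed in compiled form; this text tells all that it offers.
- The arm moves only by the tool move_arm, never from a script. Its argument "targets" is a list of rows, each a list of 5 numbers: the closure, from 0 (fully open) to 1 (shut), then the shift along the tool's x, y, z scaled (see below), then the turn about the tool's z scaled (see below). In form: [[gripper, tx, ty, tz, yaw], ...]. A call has 1 to 8 rows; each row is the pose to reach, as a shift and turn from the pose commanded when the call began, along the tool's axes at that moment, turning the shorter way round; what a row does not reach only later rows make up. The controller multiplies each number of a shift by 100 mm and each number of a turn by pi rad. A row lasts 1/8 s, in which the tool goes at most 62.5 mm and 10.7 degrees, less where a joint would pass 70% of its speed; a pose out of reach is approached as far as the arm can. A call with a number of a shift or a turn outside -1 to 1 is refused whole. A call with a gripper value outside its range is refused whole. The fingers move at their own pace and stop on an object; "squeeze" is the grip in N (left out, the last holds). Time passes only in rows, so rows that repeat a pose let the fingers close. It gives the time, the measured TCP pose, the force, the opening and the grip force at its end, in the units of the state.
- read_state(): the state, without advancing time (a new reading comes with each control period).
- cams.camera(name): name is "scene" or "top" or "wrist"; returns a dict with "image" (480x640x3 uint8, red, green, blue), "mtx" (3x3 intrinsics, pixels), "extrinsics" (4x4, takes a point from camera to world coordinates). Camera axes: x right, y down, z forward; pixel columns grow to the right and rows downward; lengths in m; the calibration is good to about 2 mm. A picture is of the moment at which its call begins. There is no depth.
- bot.close_job(): hands the job in; it is judged then, once.
The state is a dict: "t": time; "joint_positions": joint angles; "joint_vel": joint speeds; "joint_efforts": joint torques, N m; "position": TCP position; "eef_rot": TCP orientation; "contact_force": force on the tool from outside, world axes, zero at the start; "torque": the same for the moment, N m; "gripper_width": finger opening in m; "gripper_force": force on a finger pad.
Only numpy, scipy, OpenCV 4.12 (cv2) and the standard library are available. Lean on these libraries where they do the work, as an engineer would, in place of code of your own. Each camera call takes 0.05 s, during which the arm holds its last target. There are 200 camera calls.

## Working session

There is one attempt and no reset: what is moved stays moved. The work goes in short steps, Python scripts to look and compute and a tool call to move; the robot and the scene stay as the last step left them, time stands still between calls to the robot, and variables do not carry over. Pictures are saved under pics/ and viewed, at most 10 in all, crops included, and the job is handed in when it is done.

Besides the shell and the picture viewer there is one more tool, called after "Request:" in YAML: its name, and indented under it one key for each argument. move_arm: Moves the arm, as the interface text tells. Shifts and turns lie within -1 to 1; 1 stands for 100 mm of shift or pi rad of turn. Its arguments: {"type":"object","properties":{"targets":{"type":"array"},"squeeze":{"type":"number"}},"required":["targets"]}

```bash
mkdir -p pics; python3 - <<'E'
from plant import read_state,cams
import cv2,numpy as np,json
s=read_state();print({k:np.round(v,3).tolist() for k,v in s.items()})
for n in("scene","top"):
    c=cams.camera(n);cv2.imwrite(f"pics/{n}0.png",c["image"][:,:,::-1]);np.savez(f"{n}0.npz",**c);print(n,c["mtx"],c["extrinsics"].round(4).tolist())
E
```

```text
{'t': 0.0, 'joint_positions': [1.2, 0.116, 1.442, -0.0, 1.584, -0.038], 'joint_vel': [0.001, 0.001, 0.0, -0.002, 0.001, -0.001], 'joint_efforts': [-0.002, -73.195, -63.251, -0.0, 0.006, -0.0], 'position': [0.22, 0.638, 0.242], 'eef_rot': [[-0.945, 0.327, -0.0], [0.327, 0.945, -0.001], [0.0, -0.001, -1.0]], 'contact_force': [0.443, 0.337, 0.14], 'torque': [0.038, -0.023, -0.038], 'gripper_force': 0.0, 'gripper_width': 0.086}
scene [[606.47478221   0.         314.40941075]
 [  0.         606.47478221 241.70204149]
 [  0.           0.           1.        ]] [[0.2875, -0.8167, 0.5004, 0.0154], [-0.9577, -0.252, 0.139, -0.1448], [0.0126, -0.5192, -0.8546, 1.041], [0.0, 0.0, 0.0, 1.0]]
top [[513.60132355   0.         327.25167496]
 [  0.         513.60132355 245.40696505]
 [  0.           0.           1.        ]] [[0.0389, -0.969, 0.244, 0.3431], [-0.9992, -0.0394, 0.0027, 0.0393], [0.007, -0.2439, -0.9698, 1.0245], [0.0, 0.0, 0.0, 1.0]]
```

View pics/scene0.png

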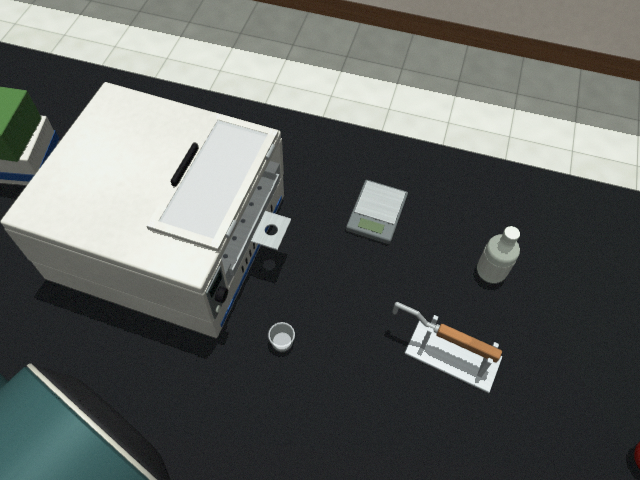

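View pics/top0.png

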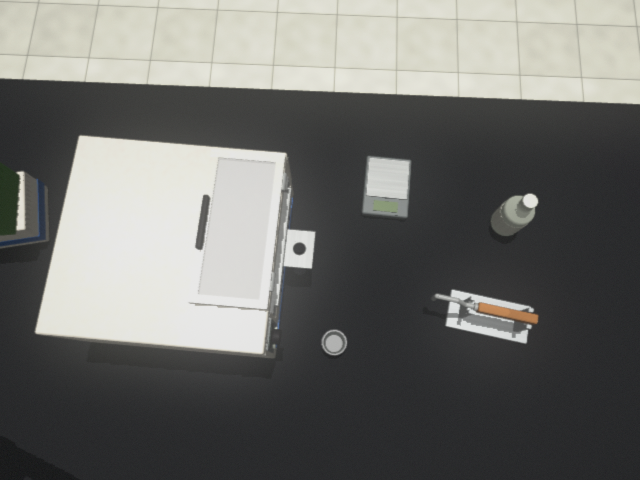

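The scene view shows the tongue hole at about (270,230) and the hook on its rest from (398,308) to (500,355). In the top view the hole is at (299,248) and the hook runs from (436,298) to (537,320). I'll enlarge both.

```bash
python3 - <<'E'
import cv2,numpy as np
def crop(n,u,v,w,h,k):
    im=cv2.imread(f"pics/{n}0.png")[v:v+h,u:u+w]
    return cv2.resize(im,None,fx=k,fy=k,interpolation=cv2.INTER_CUBIC)
a=np.vstack([crop("scene",385,290,130,100,3)[:, :400],crop("top",425,270,130,100,3)])
b=np.vstack([crop("scene",215,190,100,75,4),crop("top",260,210,100,75,4)])
a=a[:600,:390];b=b[:600]
cv2.imwrite("pics/c0.png",np.hstack([a,b]))
E
```

```text
(no output)
```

View pics/c0.png

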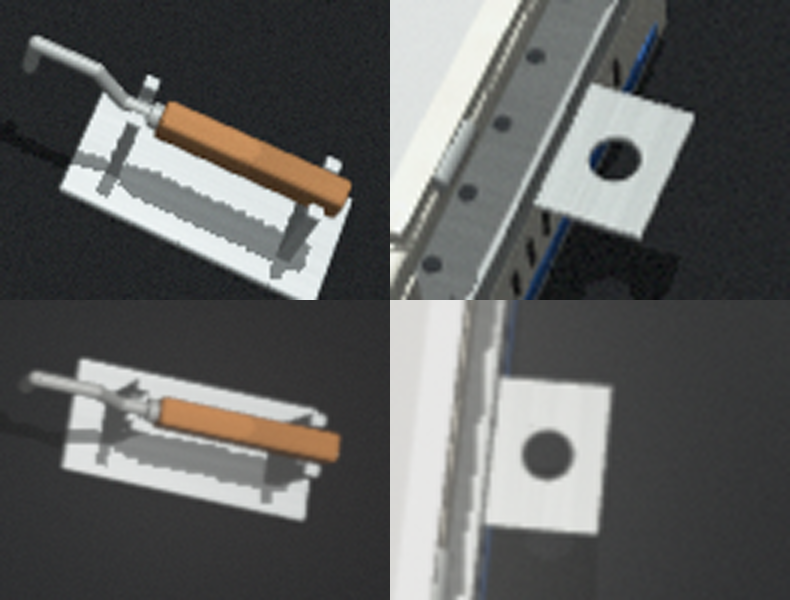

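```bash
cat > geo.py <<'E'
import numpy as np
C={n:np.load(f"{n}0.npz") for n in("scene","top")}
def pt(c,u,v,z):
    T=c["extrinsics"];d=T[:3,:3]@np.linalg.solve(c["mtx"],[u,v,1]);o=T[:3,3]
    return o+d*(z-o[2])/d[2]
def cp(cx,cy,off,k): return (cx+.5)/k-.5+off[0],(cy+.5)/k-.5+off[1]
E
python3 - <<'E'
from geo import *
S,T=C["scene"],C["top"]
def show(t,c,l,off,k,z):
    P=np.array([pt(c,*cp(x,y,off,k),z) for x,y in l]);print(t,P[:,:2].round(4).tolist(),"mean",P.mean(0)[:2].round(4));return P
o1=(385,290);o2=(425,270-100);o3=(215-97.5,190);o4=(260-97.5,210-75)
show("hole S",S,[(615,159)],o3,4,.1015);show("hole T",T,[(548,455)],o4,4,.1015)
for n,c,l,o in(("tongS",S,[(595,84),(694,117),(642,236),(537,205)],o3),("tongT",T,[(502,377),(611,386),(600,534),(486,524)],o4)):
    P=show(n,c,l,o,4,.103);e=(P[1]-P[0]+P[2]-P[3]);s=P[3]-P[0]+P[2]-P[1];print("out dir",np.degrees(np.arctan2(e[1],e[0])),"side",np.degrees(np.arctan2(s[1],s[0])),np.linalg.norm(s)/2,np.linalg.norm(P[2]-P[1]))
P=show("plateT",T,[(80,360),(62,467),(305,520),(325,412)],o2,3,.008)
f=(P[0]+P[1]-P[2]-P[3])/2;print("dir",np.degrees(np.arctan2(f[1],f[0])),np.linalg.norm(f),np.linalg.norm(P[0]-P[1]));u=f/np.linalg.norm(f)
print("rest origin",P.mean(0)-u*.012)
P=show("handT z.086",T,[(162,398),(340,434),(337,460),(160,424)],o2,3,.086)
f=P[0]+P[3]-P[1]-P[2];print("dir",np.degrees(np.arctan2(f[1],f[0])),np.linalg.norm(f)/2,np.linalg.norm(P[0]-P[3]))
P=show("handS",S,[(173,101),(350,182),(157,125),(335,204)],o1,3,.086);f=P[0]-P[1];print(np.degrees(np.arctan2(f[1],f[0])),np.linalg.norm(f),np.linalg.norm(P[0]-P[2]))
show("rod end T z.097",T,[(30,380)],o2,3,.097);show("rod end S",S,[(34,42)],o1,3,.097)
# cup scale reagent
print("cup",pt(T,334,343,.02),"scale",pt(T,387,187,.02),"reag",pt(T,505,224,.0),"reagtop",pt(T,530,201,.14))
print("cabinet top front corners", pt(T,288,153,.215),pt(T,270,352,.215), pt(S,282,134,.24))
E
```

```text
hole S [[0.5673, 0.0919]] mean [0.5673 0.0919]
hole T [[0.5675, 0.0937]] mean [0.5675 0.0937]
tongS [[0.6029, 0.1138], [0.599, 0.064], [0.5312, 0.0667], [0.5327, 0.1172]] mean [0.5665 0.0904]
out dir -93.06770360174028 side 177.48590273006596 0.06906477342903186 0.06783317597594676
tongT [[0.6037, 0.117], [0.6014, 0.066], [0.531, 0.0679], [0.5335, 0.1203]] mean [0.5674 0.0928]
out dir -92.6794740363459 side 177.89960466781878 0.07032883544432662 0.07044817423172593
plateT [[0.5177, -0.2094], [0.4463, -0.1962], [0.4183, -0.3539], [0.4894, -0.3711]] mean [ 0.4679 -0.2827]
dir 80.00010315456653 0.16217795149765635 0.07261460208993159
rest origin [ 0.46580511 -0.29449428  0.008     ]
handT z.086 [[0.4828, -0.2401], [0.465, -0.348], [0.4492, -0.3452], [0.4668, -0.2384]] mean [ 0.4659 -0.2929]
dir 80.6601570334649 0.10879110036122457 0.01608246601488124
handS [[0.4828, -0.2452], [0.4634, -0.3485], [0.4656, -0.2392], [0.4481, -0.3423]] mean [ 0.465  -0.2938]
79.40377592227956 0.105101478991113 0.018194392962529282
rod end T z.097 [[0.4889, -0.1571]] mean [ 0.4889 -0.1571]
rod end S [[0.4902, -0.1611]] mean [ 0.4902 -0.1611]
cup [0.40276602 0.02164966 0.02      ] scale [ 0.72590622 -0.07701765  0.02      ] reag [ 0.66186605 -0.32610978  0.        ] reagtop [ 0.66392376 -0.32375732  0.14      ]
cabinet top front corners [0.70601352 0.11465038 0.215     ] [0.37362807 0.12330934 0.215     ] [0.67679358 0.10180444 0.24      ]
```

The numbers hang together:

| Item | Value |
|---|---|
| Rest origin | about (0.4655, −0.2937) |
| Hook heading | about 80° |
| Hole | about (0.567, 0.093) |
| Tray out-direction | about −92° |

First I'll rise clear of the cabinet and turn.

Request:
move_arm:
  targets:
    - [0,0,0,-0.6,0.05]
    - [0,0,0,-1,0.1]
    - [0,0,0,-1,0.16]
    - [0,0,0,-1,0.22]
    - [0,0,0,-1,0.28]
    - [0,0,0,-1,0.34]
    - [0,0,0,-1,0.4]
    - [0,0,0,-1,0.449]

```text
t: 1.1
position: [0.2205, 0.6379, 0.3418]
eef_rot: [[0.177, 0.984, -0.0], [0.984, -0.177, -0.001], [-0.001, -0.0, -1.0]]
contact_force: [0.0, -0.4, 0.6]
gripper_width: 0.0853
gripper_force: 0.0
```

Request:
move_arm:
  targets:
    - [0,0,0,-0.5,0]
    - [0,0,0,-1,0]
    - [0,0,0,-1,0]

```text
t: 1.48
position: [0.2206, 0.6381, 0.4467]
eef_rot: [[0.172, 0.985, 0.002], [0.985, -0.172, 0.005], [0.006, 0.001, -1.0]]
contact_force: [-0.3, -0.7, -0.8]
gripper_width: 0.0854
gripper_force: 0.0
```

Request:
move_arm:
  targets:
    - [0,-0.32,0.15,0,0]
    - [0,-0.64,0.3,0,0]
    - [0,-0.96,0.448,0,0]

```text
t: 1.85
position: [0.2483, 0.5347, 0.4411]
eef_rot: [[0.172, 0.985, -0.001], [0.985, -0.172, -0.001], [-0.001, -0.0, -1.0]]
contact_force: [0.3, 0.1, 0.5]
gripper_width: 0.0854
gripper_force: 0.0
```

Request:
move_arm:
  targets:
    - [0,-0.32,0.15,0,0]
    - [0,-0.64,0.3,0,0]
    - [0,-0.96,0.448,0,0]

```text
t: 2.22
position: [0.276, 0.4323, 0.4412]
eef_rot: [[0.172, 0.985, -0.001], [0.985, -0.172, -0.001], [-0.001, -0.001, -1.0]]
contact_force: [0.2, 0.2, -0.5]
gripper_width: 0.0858
gripper_force: 0.0
```

Request:
move_arm:
  targets:
    - [0,-0.32,0.15,0,0]
    - [0,-0.64,0.3,0,0]
    - [0,-0.96,0.448,0,0]

```text
t: 2.6
position: [0.3036, 0.3301, 0.4413]
eef_rot: [[0.172, 0.985, -0.001], [0.985, -0.172, -0.001], [-0.001, -0.001, -1.0]]
contact_force: [0.4, 0.7, 1.0]
gripper_width: 0.0856
gripper_force: 0.0
```

Request:
move_arm:
  targets:
    - [0,-0.32,0.15,0,0]
    - [0,-0.64,0.3,0,0]
    - [0,-0.96,0.448,0,0]

```text
t: 2.98
position: [0.3312, 0.2278, 0.4414]
eef_rot: [[0.172, 0.985, -0.001], [0.985, -0.172, -0.001], [-0.001, -0.001, -1.0]]
contact_force: [0.2, -0.5, -0.4]
gripper_width: 0.0857
gripper_force: 0.0
```

Request:
move_arm:
  targets:
    - [0,-0.32,0.15,0,0]
    - [0,-0.64,0.3,0,0]
    - [0,-0.96,0.448,0,0]

```text
t: 3.35
position: [0.3589, 0.1255, 0.4414]
eef_rot: [[0.172, 0.985, -0.001], [0.985, -0.172, -0.0], [-0.0, -0.001, -1.0]]
contact_force: [0.3, 0.2, -0.5]
gripper_width: 0.0854
gripper_force: 0.0
```

Request:
move_arm:
  targets:
    - [0,-0.32,0.15,0,0]
    - [0,-0.64,0.3,0,0]
    - [0,-0.96,0.448,0,0]

```text
t: 3.72
position: [0.3865, 0.0232, 0.4414]
eef_rot: [[0.172, 0.985, -0.001], [0.985, -0.172, 0.0], [-0.0, -0.001, -1.0]]
contact_force: [1.2, 0.0, -0.2]
gripper_width: 0.0853
gripper_force: 0.0
```

Request:
move_arm:
  targets:
    - [0,-0.32,0.15,0,0]
    - [0,-0.64,0.3,0,0]
    - [0,-0.96,0.448,0,0]

```text
t: 4.1
position: [0.4142, -0.0791, 0.4414]
eef_rot: [[0.172, 0.985, -0.001], [0.985, -0.172, 0.0], [0.0, -0.001, -1.0]]
contact_force: [0.1, -0.4, 0.5]
gripper_width: 0.0854
gripper_force: 0.0
```

Request:
move_arm:
  targets:
    - [0,-0.32,0.15,0.3,0]
    - [0,-0.64,0.3,0.6,0]
    - [0,-0.96,0.448,1,0]
    - [0,-0.96,0.448,1,0]

```text
t: 4.6
position: [0.4411, -0.1814, 0.3378]
eef_rot: [[0.174, 0.985, -0.006], [0.985, -0.174, 0.003], [0.002, -0.006, -1.0]]
contact_force: [0.6, 0.7, 0.2]
gripper_width: 0.0855
gripper_force: 0.0
```

```bash
python3 - <<'E'
from plant import read_state,cams
import cv2,numpy as np
s=read_state();print(s["position"],s["joint_positions"],s["eef_rot"])
c=cams.camera("wrist");cv2.imwrite("pics/w1.png",c["image"][:,:,::-1]);np.savez("w1.npz",**c);print(c["mtx"],c["extrinsics"].round(4).tolist())
E
```

```text
[ 0.44112667 -0.1814288   0.33783917] [-4.43574328e-01 -3.23185077e-01  1.69466205e+00 -1.91122813e-04
  1.77672211e+00 -2.68770101e-01] [[ 0.17395798  0.98473451 -0.00604733]
 [ 0.98475182 -0.17394467  0.00266629]
 [ 0.00157368 -0.00641894 -0.99997816]]
[[370.29782269   0.         322.00719637]
 [  0.         370.29782269 247.46347869]
 [  0.           0.           1.        ]] [[0.9847, -0.1646, -0.0572, 0.4541], [-0.1741, -0.9414, -0.2888, -0.107], [-0.0063, 0.2943, -0.9557, 0.4701], [0.0, 0.0, 0.0, 1.0]]
```

View pics/w1.png

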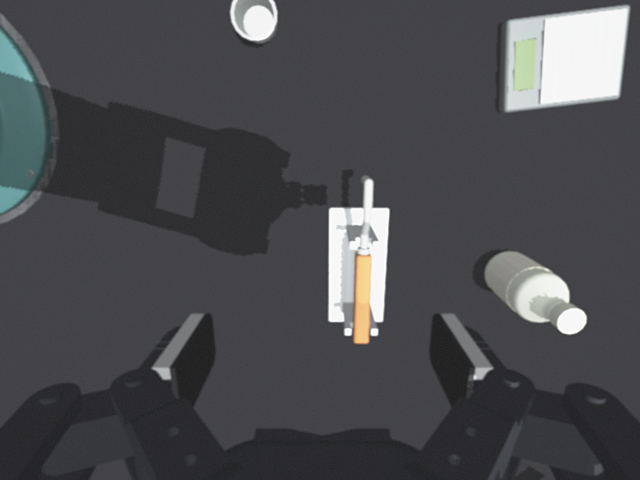

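Wrist view: the handle top runs from (363,254) to (362,343), between the pads' lines and nearly square to them. I'll check that against the other cameras.

```bash
python3 - <<'E'
from geo import *
W=np.load("w1.npz")
a=pt(W,363.5,254.5,.086);b=pt(W,361.7,343,.086);f=a-b
print(a,b,(a+b)/2,np.degrees(np.arctan2(f[1],f[0])),np.linalg.norm(f))
P=np.array([pt(W,*q,.008) for q in[(330,209),(388,209),(384,321),(328,321)]]);f=P[0]+P[1]-P[2]-P[3];f/=np.linalg.norm(f);print(P.mean(0)-.012*f,np.degrees(np.arctan2(f[1],f[0])))
E
```

```text
[ 0.47431335 -0.23877035  0.086     ] [ 0.45667688 -0.34709331  0.086     ] [ 0.46549511 -0.29293183  0.086     ] 80.75260136630432 0.10974930173862034
[ 0.46581253 -0.29415066  0.008     ] 80.14087674919006
```

Request:
move_arm:
  targets:
    - [0,-0.3,0.14,0.3,0]
    - [0,-0.6,0.28,0.6,0]
    - [0,-0.944,0.426,0.9,0]
    - [0,-0.944,0.426,1,0]

```text
t: 5.15
position: [0.4676, -0.2811, 0.2411]
eef_rot: [[0.173, 0.985, -0.001], [0.985, -0.173, 0.001], [0.001, -0.002, -1.0]]
contact_force: [0.2, -0.1, -0.0]
gripper_width: 0.0854
gripper_force: 0.0
```

Request:
move_arm:
  targets:
    - [0,0,0,0.4,0]
    - [0,0,0,0.8,0]
    - [0,0,0,1,0]
    - [0,0,0,1,0]

```text
t: 5.65
position: [0.4675, -0.2798, 0.1425]
eef_rot: [[0.171, 0.985, -0.0], [0.985, -0.171, 0.0], [0.0, -0.001, -1.0]]
contact_force: [-0.1, -0.5, 0.4]
gripper_width: 0.0858
gripper_force: 0.0
```

```bash
python3 - <<'E'
from plant import read_state,cams
import cv2,numpy as np
from geo import pt
s=read_state();print(s["position"],s["eef_rot"])
c=cams.camera("wrist");cv2.imwrite("pics/w2.png",c["image"][:,:,::-1])
E
```

```text
[ 0.46754848 -0.2798172   0.1424576 ] [[ 1.71119161e-01  9.85250240e-01 -4.45099505e-04]
 [ 9.85250277e-01 -1.71118971e-01  4.35541651e-04]
 [ 3.52952547e-04 -5.13063932e-04 -9.99999806e-01]]
```

View pics/w2.png

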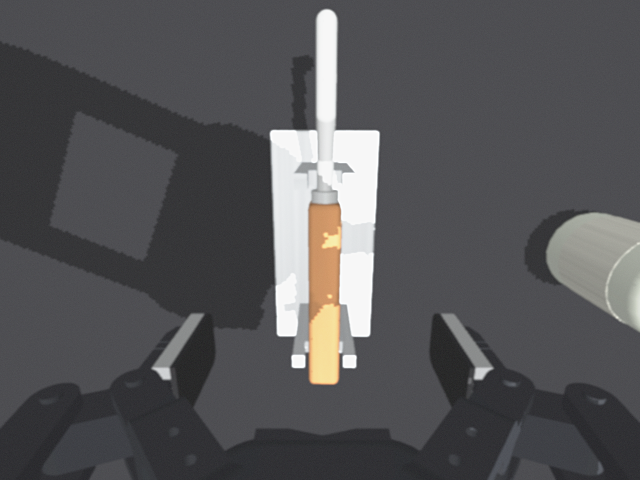

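The handle sits at u≈324, centred between the pads at 323. Going down and closing.

Request:
move_arm:
  squeeze: 60
  targets:
    - [0,0,0,0.3,0]
    - [0,0,0,0.6,0]
    - [0,0,0,0.745,0]
    - [0,0,0,0.745,0]
    - [0.5,0,0,0.745,0]
    - [1,0,0,0.745,0]
    - [1,0,0,0.745,0]
    - [1,0,0,0.745,0]

```text
t: 6.7
position: [0.4676, -0.2806, 0.0683]
eef_rot: [[0.172, 0.985, 0.0], [0.985, -0.172, -0.0], [-0.0, 0.0, -1.0]]
contact_force: [0.6, 0.7, 3.8]
gripper_width: 0.0172
gripper_force: 58.4
```

Request:
move_arm:
  targets:
    - [1,0,0,0,0]
    - [1,0,0,0,0]
    - [1,0,0,0,0]
    - [1,0,0,0,0]

```text
t: 7.2
position: [0.4676, -0.2806, 0.0683]
eef_rot: [[0.172, 0.985, 0.0], [0.985, -0.172, -0.0], [-0.0, 0.0, -1.0]]
contact_force: [-0.9, 0.8, 7.0]
gripper_width: 0.0168
gripper_force: 58.5
```

Request:
move_arm:
  targets:
    - [1,0,0,-0.1,0]
    - [1,0,0,-0.25,0]
    - [1,0,0,-0.45,0]
    - [1,0,0,-0.65,0]
    - [1,0,0,-0.65,0]

```text
t: 7.82
position: [0.4682, -0.2809, 0.1352]
eef_rot: [[0.172, 0.985, 0.003], [0.985, -0.172, -0.002], [-0.001, 0.003, -1.0]]
contact_force: [-0.1, -0.6, -1.6]
gripper_width: 0.017
gripper_force: 58.6
```

Request:
move_arm:
  targets:
    - [1,0.15,0.04,0,0]
    - [1,0.4,0.1,0,0]
    - [1,0.65,0.16,0,0]
    - [1,0.85,0.21,0,0]
    - [1,1,0.25,0,0]

```text
t: 8.45
position: [0.5095, -0.1847, 0.132]
eef_rot: [[0.171, 0.985, -0.001], [0.985, -0.171, 0.001], [0.0, -0.001, -1.0]]
contact_force: [0.1, -0.3, -1.0]
gripper_width: 0.0169
gripper_force: 58.6
```

Request:
move_arm:
  targets:
    - [1,0.2,0.05,0,-0.01]
    - [1,0.45,0.11,0,-0.02]
    - [1,0.7,0.17,0,-0.03]
    - [1,0.9,0.22,0,-0.0433]
    - [1,1,0.25,0,-0.0433]
    - [1,1,0.25,0,-0.0433]

```text
t: 9.2
position: [0.5512, -0.0917, 0.1326]
eef_rot: [[0.036, 0.999, -0.0], [0.999, -0.036, -0.0], [-0.0, -0.0, -1.0]]
contact_force: [-0.5, -0.2, -1.4]
gripper_width: 0.0173
gripper_force: 58.7
```

```bash
python3 - <<'E'
from plant import read_state,cams
import cv2,numpy as np
s=read_state();print(s["position"],s["eef_rot"],s["gripper_force"])
ims=[]
for n,(u,v) in zip(("scene","top","wrist"),((250,180),(270,215),(0,0))):
    c=cams.camera(n);cv2.imwrite(f"pics/{n}3.png",c["image"][:,:,::-1]);np.savez(f"{n}3.npz",**c)
    if n=="wrist": cr=cv2.resize(c["image"],(400,300))
    else: cr=cv2.resize(c["image"][v:v+75,u:u+100],None,fx=4,fy=4,interpolation=cv2.INTER_CUBIC)
    ims.append(cr[:,:,::-1])
w=cams.camera("wrist")["image"];print(c["extrinsics"].round(3).tolist())
cr=w[0:150,220:420];ims.append(cv2.resize(cr,(400,300),interpolation=cv2.INTER_CUBIC)[:,:,::-1])
cv2.imwrite("pics/q3.png",np.vstack([np.hstack(ims[:2]),np.hstack(ims[2:])]))
E
```

```text
[ 0.55119932 -0.09167948  0.13262616] [[ 3.62411045e-02  9.99343018e-01 -3.37434574e-04]
 [ 9.99343073e-01 -3.62411265e-02 -5.91862982e-05]
 [-7.13764230e-05 -3.35067928e-04 -9.99999941e-01]] 58.67402672767639
[[0.999, -0.036, -0.011, 0.553], [-0.037, -0.955, -0.296, -0.017], [0.0, 0.296, -0.955, 0.265], [0.0, 0.0, 0.0, 1.0]]
```

View pics/q3.png

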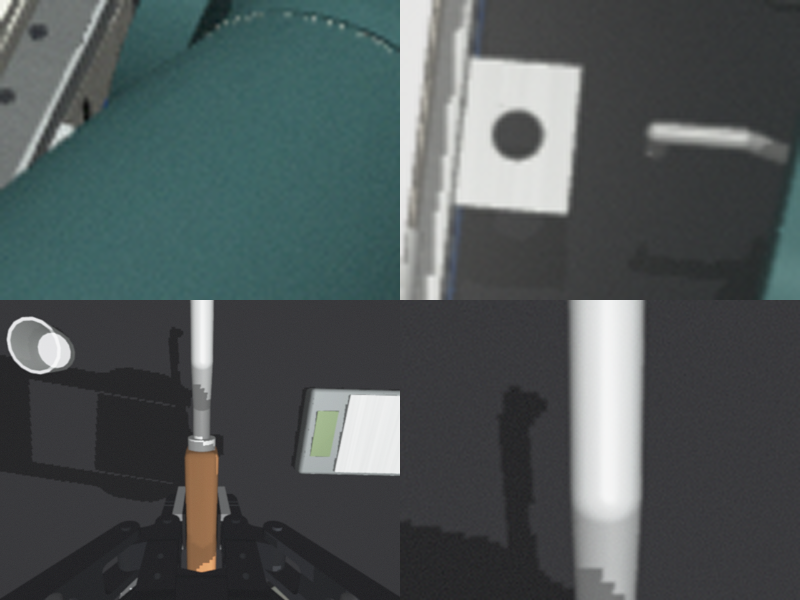

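```bash
python3 - <<'E'
from geo import *
T=np.load("top3.npz");o=(270-100,215)
g=lambda x,y,z:pt(T,*cp(x,y,o,4),z)
h=g(517.5,134.5,.1015);e=g(647,131.5,.161);e2=g(750,138,.161);b=g(655,152,.131)
tcp=np.array([.5512,-.0917]);X=np.array([.0362,.9993]);Y=np.array([.9993,-.0362])
print("hole",h,"rod end",e,"crank",e2,"tip bottom",b)
f=e-e2;print("rod dir",np.degrees(np.arctan2(f[1],f[0])),np.linalg.norm(f))
d=e[:2]-tcp;print("rod end in tool",d@X,d@Y,"expect .1264,0"); d=h[:2]-tcp;print("hole in tool",d@X,d@Y)
d=b[:2]-tcp;print("tip b in tool",d@X,d@Y)
P=np.array([g(*q,.103) for q in[(470,57),(581,66),(568,214),(456,204)]]);print(P.mean(0));s=P[0]+P[1]-P[2]-P[3];print(np.degrees(np.arctan2(s[1],s[0])))
E
```

```text
hole [0.56775439 0.093945   0.1015    ] rod end [0.55688233 0.03448703 0.161     ] crank [ 0.55579787 -0.0101669   0.161     ] tip bottom [0.55502489 0.03039729 0.131     ]
rod dir 88.60879638228958 0.04466708994525693
rod end in tool 0.1263043957145453 0.0011103845572638868 expect .1264,0
hole in tool 0.18611431525802086 0.009822449518632967
tip b in tool 0.12215028573986773 -0.0005977119178078058
[0.56737458 0.09325954 0.103     ]
-2.0934780463637033
```

Request:
move_arm:
  targets:
    - [1,0.12,0.03,0,0]
    - [1,0.28,0.05,0,0]
    - [1,0.45,0.07,0,0]
    - [1,0.57,0.09,0,0]
    - [1,0.63,0.097,0,0]
    - [1,0.63,0.097,0,0]
    - [1,0.63,0.097,0.07,0]
    - [1,0.63,0.097,0.14,0]

```text
t: 10.4
position: [0.5629, -0.0298, 0.1181]
eef_rot: [[0.037, 0.999, -0.0], [0.999, -0.037, -0.0], [-0.0, -0.0, -1.0]]
contact_force: [0.2, 0.7, -0.0]
gripper_width: 0.0171
gripper_force: 58.7
```

```bash
python3 - <<'E'
from plant import read_state,cams
import cv2,numpy as np
s=read_state();print(s["position"],s["contact_force"])
t=cams.camera("top")["image"][210:285,260:360];s=cams.camera("scene")["image"][160:280,200:360]
cv2.imwrite("pics/q4.png",np.hstack([cv2.resize(t,(400,300),interpolation=2),cv2.resize(s,(400,300),interpolation=2)])[:,:,::-1])
E
```

```text
[ 0.56292916 -0.02981593  0.11811736] [ 0.18951257  0.68074738 -0.04411316]
```

View pics/q4.png

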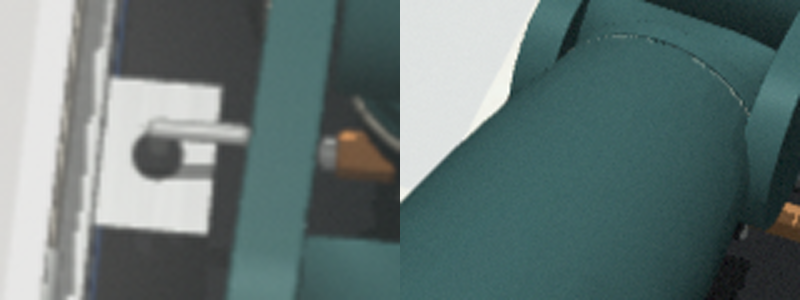

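In the top view the rod end (150,128) reaches over the hole at (158,155), which agrees with the computed fit. Lowering the tip through it.

Request:
move_arm:
  targets:
    - [1,0,0,0.05,0]
    - [1,0,0,0.1,0]
    - [1,0,0,0.16,0]
    - [1,0,0,0.22,0]
    - [1,0,0,0.245,0]
    - [1,0,0,0.245,0]

```text
t: 11.25
position: [0.563, -0.0294, 0.0941]
eef_rot: [[0.037, 0.999, -0.0], [0.999, -0.037, 0.0], [-0.0, -0.0, -1.0]]
contact_force: [-0.2, -0.1, -1.5]
gripper_width: 0.0171
gripper_force: 58.7
```

Request:
move_arm:
  targets:
    - [1,-0.03,0,0,0]
    - [1,-0.06,0,0,0]
    - [1,-0.09,0,0,0]
    - [1,-0.12,0,0,0]
    - [1,-0.16,0,0,0]
    - [1,-0.2,0,0,0]
    - [1,-0.24,0,0,0]
    - [1,-0.28,0,0,0]

```text
t: 12.25
position: [0.562, -0.0577, 0.0943]
eef_rot: [[0.037, 0.999, 0.0], [0.999, -0.037, 0.0], [0.0, 0.0, -1.0]]
contact_force: [0.5, 2.8, -0.8]
gripper_width: 0.0173
gripper_force: 58.7
```

Request:
move_arm:
  targets:
    - [1,-0.05,0,0,0]
    - [1,-0.1,0,0,0]
    - [1,-0.15,0,0,0]
    - [1,-0.2,0,0,0]
    - [1,-0.25,0,0,0]
    - [1,-0.3,0,0,0]
    - [1,-0.34,0,0,0]
    - [1,-0.37,0,0,0]

```text
t: 13.25
position: [0.5607, -0.0947, 0.0943]
eef_rot: [[0.037, 0.999, -0.0], [0.999, -0.037, 0.0], [0.0, -0.0, -1.0]]
contact_force: [0.8, 2.8, -1.2]
gripper_width: 0.0171
gripper_force: 58.7
```

Request:
move_arm:
  targets:
    - [1,-0.02,0,0,0]
    - [1,-0.04,0,0,0]
    - [1,-0.06,0,0,0]
    - [1,-0.08,0,0,0]
    - [1,-0.1,0,0,0]

```text
t: 13.88
position: [0.5604, -0.1045, 0.0943]
eef_rot: [[0.036, 0.999, 0.0], [0.999, -0.036, -0.0], [-0.0, 0.0, -1.0]]
contact_force: [0.5, 3.4, -0.8]
gripper_width: 0.0169
gripper_force: 58.7
```

Request:
move_arm:
  targets:
    - [1,-0.01,0,0,0]
    - [1,-0.02,0,0,0]
    - [1,-0.03,0,0,0]

```text
t: 14.25
position: [0.5602, -0.1074, 0.0943]
eef_rot: [[0.036, 0.999, 0.0], [0.999, -0.036, -0.0], [-0.0, 0.0, -1.0]]
contact_force: [0.2, 3.2, -1.2]
gripper_width: 0.0167
gripper_force: 58.7
```

Request:
move_arm:
  targets:
    - [1,-0.01,0,0,0]
    - [1,-0.02,0,0,0]
    - [1,-0.03,0,0,0]

```text
t: 14.62
position: [0.5601, -0.1104, 0.0943]
eef_rot: [[0.037, 0.999, 0.0], [0.999, -0.037, -0.0], [-0.0, 0.0, -1.0]]
contact_force: [-0.2, 2.4, 0.0]
gripper_width: 0.0173
gripper_force: 58.7
```

Request:
move_arm:
  targets:
    - [1,-0.01,0,0,0]
    - [1,-0.02,0,0,0]
    - [1,-0.03,0,0,0]

```text
t: 15.0
position: [0.56, -0.1134, 0.0943]
eef_rot: [[0.036, 0.999, 0.0], [0.999, -0.036, -0.0], [-0.0, 0.0, -1.0]]
contact_force: [-0.1, 2.4, -0.1]
gripper_width: 0.0169
gripper_force: 58.7
```

Request:
move_arm:
  targets:
    - [1,-0.01,0,0,0]
    - [1,-0.02,0,0,0]
    - [1,-0.03,0,0,0]

```text
t: 15.38
position: [0.5599, -0.1164, 0.0943]
eef_rot: [[0.037, 0.999, -0.0], [0.999, -0.037, -0.0], [-0.0, -0.0, -1.0]]
contact_force: [0.9, 2.0, -0.6]
gripper_width: 0.0173
gripper_force: 58.7
```

Request:
move_arm:
  targets:
    - [1,-0.01,0,0,0]
    - [1,-0.02,0,0,0]
    - [1,-0.03,0,0,0]

```text
t: 15.75
position: [0.5598, -0.1194, 0.0943]
eef_rot: [[0.037, 0.999, -0.0], [0.999, -0.037, -0.0], [-0.0, -0.0, -1.0]]
contact_force: [0.6, 2.9, -0.7]
gripper_width: 0.0175
gripper_force: 58.7
```

Request:
move_arm:
  targets:
    - [1,-0.01,0,0,0]
    - [1,-0.02,0,0,0]
    - [1,-0.03,0,0,0]

```text
t: 16.12
position: [0.5597, -0.1225, 0.0943]
eef_rot: [[0.037, 0.999, -0.0], [0.999, -0.037, -0.0], [-0.0, -0.0, -1.0]]
contact_force: [0.5, 3.4, -0.6]
gripper_width: 0.0171
gripper_force: 58.7
```

Request:
move_arm:
  targets:
    - [1,-0.01,0,0,0]
    - [1,-0.02,0,0,0]
    - [1,-0.03,0,0,0]

```text
t: 16.5
position: [0.5596, -0.1254, 0.0943]
eef_rot: [[0.036, 0.999, -0.0], [0.999, -0.036, -0.0], [-0.0, -0.0, -1.0]]
contact_force: [0.1, 3.0, -0.6]
gripper_width: 0.0173
gripper_force: 58.7
```

Request:
move_arm:
  targets:
    - [1,-0.01,0,0,0]
    - [1,-0.02,0,0,0]
    - [1,-0.03,0,0,0]

```text
t: 16.88
position: [0.5594, -0.1284, 0.0943]
eef_rot: [[0.037, 0.999, -0.0], [0.999, -0.037, -0.0], [-0.0, -0.0, -1.0]]
contact_force: [0.2, 2.1, -0.5]
gripper_width: 0.0173
gripper_force: 58.7
```

Request:
move_arm:
  targets:
    - [1,-0.01,0,0,0]
    - [1,-0.02,0,0,0]
    - [1,-0.03,0,0,0]

```text
t: 17.25
position: [0.5593, -0.1315, 0.0943]
eef_rot: [[0.037, 0.999, 0.0], [0.999, -0.037, -0.0], [-0.0, 0.0, -1.0]]
contact_force: [-0.4, 3.1, -1.2]
gripper_width: 0.0168
gripper_force: 58.7
```

Request:
move_arm:
  targets:
    - [1,-0.01,0,0,0]
    - [1,-0.02,0,0,0]
    - [1,-0.03,0,0,0]

```text
t: 17.62
position: [0.5592, -0.1344, 0.0943]
eef_rot: [[0.037, 0.999, 0.0], [0.999, -0.037, -0.0], [-0.0, 0.0, -1.0]]
contact_force: [0.9, 2.6, -0.5]
gripper_width: 0.0171
gripper_force: 58.7
```

Request:
move_arm:
  targets:
    - [1,-0.01,0,0,0]
    - [1,-0.02,0,0,0]
    - [1,-0.03,0,0,0]

```text
t: 18.0
position: [0.5591, -0.1374, 0.0943]
eef_rot: [[0.037, 0.999, 0.0], [0.999, -0.037, -0.0], [-0.0, 0.0, -1.0]]
contact_force: [0.7, 2.9, -1.2]
gripper_width: 0.0168
gripper_force: 58.7
```

Request:
move_arm:
  targets:
    - [1,-0.01,0,0,0]
    - [1,-0.02,0,0,0]
    - [1,-0.03,0,0,0]

```text
t: 18.38
position: [0.559, -0.1404, 0.0943]
eef_rot: [[0.037, 0.999, -0.0], [0.999, -0.037, -0.0], [-0.0, -0.0, -1.0]]
contact_force: [0.0, 2.8, -0.5]
gripper_width: 0.0169
gripper_force: 58.7
```

Request:
move_arm:
  targets:
    - [1,-0.01,0,0,0]
    - [1,-0.02,0,0,0]
    - [1,-0.03,0,0,0]

```text
t: 18.75
position: [0.5588, -0.1427, 0.0941]
eef_rot: [[0.036, 0.999, -0.0], [0.999, -0.036, 0.002], [0.002, -0.0, -1.0]]
contact_force: [0.2, 12.9, -2.0]
gripper_width: 0.0168
gripper_force: 58.6
```

At the stop, pulling 12.9 N. Holding.

Request:
move_arm:
  targets:
    - [1,0,0,0,0]
    - [1,0,0,0,0]

```text
t: 19.0
position: [0.5588, -0.1426, 0.0941]
eef_rot: [[0.036, 0.999, -0.0], [0.999, -0.036, 0.002], [0.002, -0.0, -1.0]]
contact_force: [0.7, 10.6, -1.5]
gripper_width: 0.0168
gripper_force: 58.6
```

Request:
move_arm:
  targets:
    - [1,-0.002,0,0,0]
    - [1,-0.002,0,0,0]
    - [1,-0.002,0,0,0]
    - [1,-0.002,0,0,0]
    - [1,-0.002,0,0,0]
    - [1,-0.002,0,0,0]

```text
t: 19.75
position: [0.5588, -0.1427, 0.0941]
eef_rot: [[0.036, 0.999, -0.0], [0.999, -0.036, 0.002], [0.002, -0.0, -1.0]]
contact_force: [0.3, 10.3, -1.3]
gripper_width: 0.017
gripper_force: 58.6
```

Request:
move_arm:
  targets:
    - [1,-0.003,0,0,0]
    - [1,-0.003,0,0,0]
    - [1,-0.003,0,0,0]
    - [1,-0.003,0,0,0]
    - [1,-0.003,0,0,0]
    - [1,-0.003,0,0,0]

```text
t: 20.5
position: [0.5588, -0.1427, 0.0941]
eef_rot: [[0.036, 0.999, -0.001], [0.999, -0.036, 0.002], [0.002, -0.001, -1.0]]
contact_force: [-0.0, 12.0, -1.0]
gripper_width: 0.0171
gripper_force: 58.6
```

Request:
move_arm:
  targets:
    - [1,0.01,0,0,0]
    - [1,0.03,0,0,0]
    - [1,0.06,0,0,0]
    - [1,0.085,0,0,0]
    - [1,0.085,0,0,0]

```text
t: 21.12
position: [0.5592, -0.1352, 0.0943]
eef_rot: [[0.036, 0.999, 0.0], [0.999, -0.036, -0.0], [-0.0, 0.0, -1.0]]
contact_force: [0.6, 1.1, -1.6]
gripper_width: 0.0167
gripper_force: 58.6
```

Request:
move_arm:
  targets:
    - [1,0,0,-0.05,0]
    - [1,0,0,-0.12,0]

```text
t: 21.38
position: [0.5592, -0.1354, 0.1067]
eef_rot: [[0.037, 0.999, -0.0], [0.999, -0.037, -0.0], [-0.0, -0.0, -1.0]]
contact_force: [0.6, 0.7, -1.6]
gripper_width: 0.017
gripper_force: 58.6
```

Request:
move_arm:
  targets:
    - [1,0,0,-0.1,0]
    - [1,0,0,-0.2,0]
    - [1,0,0,-0.28,0]
    - [1,0,0,-0.28,0]

```text
t: 21.88
position: [0.5595, -0.1354, 0.1352]
eef_rot: [[0.037, 0.999, 0.001], [0.999, -0.037, -0.0], [-0.0, 0.001, -1.0]]
contact_force: [-0.4, 0.7, -1.3]
gripper_width: 0.0169
gripper_force: 58.6
```

Request:
move_arm:
  targets:
    - [1,-0.15,0,0,0]
    - [1,-0.35,0,0,0]
    - [1,-0.5,0,0,0]
    - [1,-0.6,0,0,0]
    - [1,-0.6,0,0,0]

```text
t: 22.5
position: [0.5569, -0.1961, 0.1342]
eef_rot: [[0.038, 0.999, -0.0], [0.999, -0.038, 0.0], [0.0, -0.0, -1.0]]
contact_force: [0.6, -0.0, -1.4]
gripper_width: 0.0171
gripper_force: 58.6
```

```bash
python3 - <<'E'
from plant import read_state,cams
import cv2,numpy as np
s=read_state();print(s["position"],s["eef_rot"],s["gripper_force"])
c=cams.camera("top");np.savez("top5.npz",**c);t=c["image"][190:310,260:420];s=cams.camera("wrist")["image"]
cv2.imwrite("pics/q5.png",np.hstack([cv2.resize(t,(400,300),interpolation=2),cv2.resize(s,(400,300),interpolation=3)])[:,:,::-1])
E
```

```text
[ 0.55688472 -0.19611161  0.1341588 ] [[ 3.76768211e-02  9.99289951e-01 -2.24449793e-04]
 [ 9.99289965e-01 -3.76767851e-02  1.62287066e-04]
 [ 1.53715287e-04 -2.30404887e-04 -9.99999962e-01]] 58.63056421279907
```

View pics/q5.png

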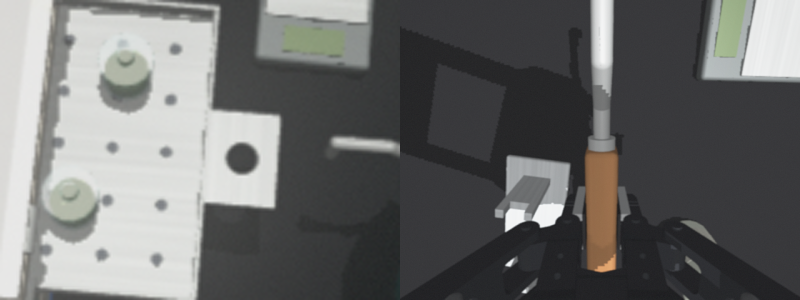

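The tray is out with both bottles standing and the hook is free, its rod end at (331,143). I'll check for slip in the grip and work out the way home.

```bash
python3 - <<'E'
from geo import *
T=np.load("top5.npz");o=(260,190)
tcp=np.array([.5569,-.1961]);X=np.array([.0377,.9993]);Y=np.array([.9993,-.0377])
e=pt(T,*cp(331,143,o,2.5),.163)[:2];d=e-tcp;print("rod end in tool",d@X,d@Y)
h=pt(T,*cp(242,158,o,2.5),.1015);print("hole",h,"moved",np.hypot(h[0]-.5677,h[1]-.0939))
d=np.array([.4676,-.2806])-tcp;print("to home grip TCP",d@X,d@Y)
E
```

```text
rod end in tool 0.12575682537879238 8.359457626253355e-05
hole [ 0.56323435 -0.01260065  0.1015    ] moved 0.10659422977187716
to home grip TCP -0.08780746 -0.08605183999999994
```

Request:
move_arm:
  targets:
    - [1,-0.12,-0.12,0,0.005]
    - [1,-0.28,-0.27,0,0.015]
    - [1,-0.44,-0.43,0,0.025]
    - [1,-0.6,-0.59,0,0.035]
    - [1,-0.75,-0.74,0,0.0433]
    - [1,-0.878,-0.861,0,0.0433]
    - [1,-0.878,-0.861,0,0.0433]
    - [1,-0.878,-0.861,0,0.0433]

```text
t: 23.6
position: [0.4679, -0.2799, 0.1344]
eef_rot: [[0.172, 0.985, 0.0], [0.985, -0.172, 0.0], [0.0, 0.0, -1.0]]
contact_force: [-0.3, -0.0, -1.1]
gripper_width: 0.0172
gripper_force: 58.7
```

Request:
move_arm:
  targets:
    - [1,-0.006,0,0.12,0]
    - [1,-0.006,0,0.25,0]
    - [1,-0.006,0,0.38,0]
    - [1,-0.006,0,0.48,0]
    - [1,-0.006,0,0.56,0]
    - [1,-0.006,0,0.62,0]
    - [1,-0.006,0,0.64,0]
    - [1,-0.006,0,0.64,0]

```text
t: 24.6
position: [0.4677, -0.2806, 0.0704]
eef_rot: [[0.172, 0.985, 0.0], [0.985, -0.172, -0.0], [-0.0, 0.0, -1.0]]
contact_force: [-0.1, 0.2, -1.4]
gripper_width: 0.0175
gripper_force: 58.7
```

Request:
move_arm:
  targets:
    - [1,0,0,0.01,0]
    - [1,0,0,0.018,0]
    - [1,0,0,0.018,0]

```text
t: 24.98
position: [0.4676, -0.2805, 0.0685]
eef_rot: [[0.172, 0.985, 0.0], [0.985, -0.172, 0.0], [0.0, 0.0, -1.0]]
contact_force: [0.3, -0.0, -1.6]
gripper_width: 0.017
gripper_force: 58.7
```

Request:
move_arm:
  targets:
    - [1,0,0,0.004,0]
    - [1,0,0,0.006,0]
    - [1,0,0,0.006,0]

```text
t: 25.35
position: [0.4677, -0.2806, 0.0683]
eef_rot: [[0.172, 0.985, 0.0], [0.985, -0.172, -0.0], [-0.0, 0.0, -1.0]]
contact_force: [-2.7, 2.1, 6.3]
gripper_width: 0.017
gripper_force: 59.5
```

Seated, with the rest pushing back 6 N. Releasing slowly and rising.

Request:
move_arm:
  targets:
    - [0.7,0,0,0,0]
    - [0.5,0,0,0,0]
    - [0.3,0,0,0,0]
    - [0,0,0,0,0]
    - [0,0,0,0,0]
    - [0,0,0,0,0]
    - [0,0,0,0,0]

```text
t: 26.22
position: [0.4676, -0.2805, 0.0679]
eef_rot: [[0.172, 0.985, -0.0], [0.985, -0.172, 0.0], [0.0, -0.0, -1.0]]
contact_force: [0.6, 0.0, -0.0]
gripper_width: 0.0852
gripper_force: 0.0
```

Request:
move_arm:
  targets:
    - [0,0,0,-0.1,0]
    - [0,0,0,-0.3,0]
    - [0,0,0,-0.6,0]
    - [0,0,0,-0.9,0]
    - [0,0,0,-1,0]

```text
t: 26.85
position: [0.4683, -0.2809, 0.1712]
eef_rot: [[0.172, 0.985, 0.003], [0.985, -0.172, -0.002], [-0.002, 0.003, -1.0]]
contact_force: [0.3, -0.0, 0.3]
gripper_width: 0.0854
gripper_force: 0.0
```

Request:
move_arm:
  targets:
    - [0,-0.3,0,-0.5,0]
    - [0,-0.6,0,-1,0]
    - [0,-0.6,0,-1,0]

```text
t: 27.22
position: [0.4576, -0.3416, 0.272]
eef_rot: [[0.173, 0.985, 0.004], [0.985, -0.173, -0.004], [-0.003, 0.005, -1.0]]
contact_force: [1.3, 0.4, -0.9]
gripper_width: 0.0856
gripper_force: 0.0
```

```bash
python3 - <<'E'
from plant import read_state,cams
import cv2,numpy as np
s=read_state();print(s["t"],s["position"],s["gripper_width"])
ims=[]
for n in("top","wrist"):
    c=cams.camera(n);np.savez(f"{n}6.npz",**c);ims.append(c["image"])
cv2.imwrite("pics/q6.png",np.hstack([cv2.resize(ims[0],(400,300),interpolation=3),cv2.resize(ims[1][60:360,120:520],(400,300))])[:,:,::-1])
E
```

```text
27.225 [ 0.45756239 -0.34160666  0.27203233] 0.08558070398855444
```

View pics/q6.png

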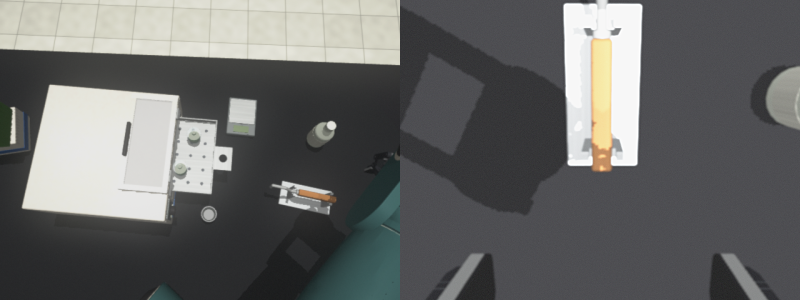

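```bash
python3 - <<'E'
from geo import *
W=np.load("wrist6.npz")
a=pt(W,321.5,99,.086);b=pt(W,321.5,226,.086);print(a,b,(a+b)/2,np.linalg.norm(a-b))
E
```

```text
[ 0.47383886 -0.24069932  0.086     ] [ 0.45585406 -0.34276378  0.086     ] [ 0.46484646 -0.29173155  0.086     ] 0.10363690306891439
```

Request:
move_arm:
  targets:
    - [0,0,0,0,0]
    - [0,0,0,0,0]
    - [0,0,0,0,0]
    - [0,0,0,0,0]

```text
t: 27.82
position: [0.4574, -0.3395, 0.2677]
eef_rot: [[0.171, 0.985, -0.0], [0.985, -0.171, 0.0], [0.0, -0.0, -1.0]]
contact_force: [0.5, 0.4, -1.0]
gripper_width: 0.0853
gripper_force: 0.0
```

The hook is home within about 2 mm, so I'm handing in.

```bash
python3 -c "
from plant import bot
print(bot.close_job())"
```

```text
the job is handed in; nothing more can be done
None
```

The job is handed in (no verdict was returned): the tray is about 107 mm further out and at its stop after a steady pull of 10–13 N for nearly 2 s, both weighing bottles are standing in it, and the hook is back in its rest within about 2 mm.

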